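# Clear the low shelf bay and slide the mooncake tin home

### The arm

A 6-joint arm with a two-finger parallel gripper is mounted at the origin on the work surface. World frame = base frame: x ahead of the robot, y to its left, z up, the work surface at z = 0. Lengths are in m, angles in rad, forces in N, time in s.
With the tool pointing down it reaches from about 0.275 to 0.75 m from the base axis. Payload 10.2 kg.
Tool frame: the origin (TCP) lies midway between the tips of the shut fingers; the grasp point (between the pads) lies 19 mm behind it; z points along the fingers, y is the line along which they close (so a half turn about z gives the same grasp; the last joint's range is limited). The gripper opens to 88 mm and grips with 3 to 60 N. Pads are 18 mm wide; open, the fingers measure 123 mm over their backs; the gripper's body (75 mm by 187 mm) begins 45 mm behind the grasp point.
Start: joints at [-1.463, 0.313, 1.498, -0, 1.331, -0.223], TCP at [0.171, -0.497, 0.212] pointing down, gripper open.
Joint ranges: [-2.94, 2.94], [-0.97, 2.17], [0.19, 2.56], [-1.23, 4.37], [0.02, 3.11], [-2.88, 2.88]. Speed limits (rad/s): [2.39, 2.39, 3.01, 3.14, 3.14, 3.14].

### API

Orientations are given as [roll, pitch, yaw] about the fixed x, y, z axes, in that order (R = Rz(yaw) Ry(pitch) Rx(roll)).
In Python, from rig import readout, grab_frame, camera_params, ctrl gives the robot as it stands.
- The arm moves only by the tool jog_arm, never from a script. Its argument "deltas" is a list that holds one entry, the list of rows, each a list of 7 numbers: the turn, a rotation vector about the tool's x, y, z in rad, then the shift along the tool's x, y, z in mm, then the opening in per cent of the stroke, from 0 (shut) to 100 (fully open). In form: [[[ax, ay, az, dx, dy, dz, jaw], ...]]. A call has 1 to 8 rows; each row shifts and turns the commanded pose from where the row before left it, along the tool's axes as they then stand; what a row does not reach is not made up. A row lasts 1/12 s, in which the tool goes at most 41.7 mm and 7.16 degrees, less where a joint would pass 70% of its speed; a pose out of reach is approached as far as the arm can. A call is refused whole if a number of a shift passes 41.7 or a number of a turn 0.125, either way. A call with a gripper value outside its range is refused whole. The fingers move at their own pace and stop on an object; "newtons" is the grip in N (left out, the last holds). Time passes only in rows, so rows that do not move let the fingers close. It gives the time, the measured TCP pose, the force, the opening and the grip force at its end, in the units of the state.
- readout.get_state(): the state, without advancing time (a new reading comes with each control period).
- grab_frame(name): name is "scene" or "top" or "wrist"; returns the picture (384x512x3 uint8, blue, green, red); there is no depth.
- camera_params(name): a dict with "fx", "fy", "cx", "cy" (pixels), "rvec" (rotation vector, rad) and "tvec" (3), from world to camera coordinates, as OpenCV has them. Camera axes: x right, y down, z forward; pixel columns grow to the right and rows downward; lengths in m; the calibration is good to about 2 mm. The wrist camera is an equidistant fisheye: a pixel r from the principal point sees the ray r / f radians off the axis. A picture is of the moment at which its call begins: read the wrist's pose just before it. camera_params takes no time and is no camera call; for the wrist camera it gives the pose at the moment of the call.
- ctrl.hand_in(): hands the job in; it is judged then, once.
The state is a dict: "t": time; "joint_pos": joint angles; "joint_vel": joint speeds; "tau": joint torques, N m; "tcp_pos": TCP position; "eef_rot": TCP orientation; "contact_force": force on the tool from outside, world axes, zero at the start; "torque": the same for the moment, N m; "gripper_width": finger opening in m; "grip_force": force on a finger pad.
Only numpy, scipy, OpenCV 4.12 (cv2) and the standard library are available. Lean on these libraries where they do the work, as an engineer would, in place of code of your own. Each camera call takes 0.05 s, during which the arm holds its last target. There are 200 camera calls.

### The job

The lantern handle has been left lying in the low wooden riser, where the flat-lying mooncake tin belongs. First draw the handle out and hang it by its eye on the slanted peg of the hook stand; then, keeping the tin flat on the shelf surface, push it across in front of the riser and in between the side panels under the riser's top until it is fully home against the back stop. Leave the dish, the jar and the tong where they stand.

Things in the scene. Friction and masses are not known exactly. Their poses are not given: they have to be found in the camera images.
- riser: Low brown bamboo bridge, fixed, 150 wide, 97 deep, 56 high, open to its own -x. Origin: on the work surface under the middle of its front edge (mouth); +x goes in, y across, z up. Side panels 12 thick, inner faces at y = +-63; top's underside at z = 48; back stop face at x = 85. No sill or floor board: the tin slides on the work surface.
- tin_mid (a point): Loose octagonal brass tin lying flat, 110 across flats, 119 across corners, 40 high, 0.4 kg, too wide to grasp. Point at its centre, 20 above the surface; z up, x through a flat's middle. Starts in front of the riser, its centre 105 to 125 mm before the mouth and 150 left or right of the bay's centre line. Home, its centre is 25 to 30 mm inside the mouth and the last 25 to 30 mm of it sticks out.
- handle_mid (a point): Red plastic lantern handle, loose, 70 g, 188 long: a flat bar 128 long, 20 wide, 14 thick with a round eye at its +x end. Point at the bar's centre, 7 above the surface when lying. x along the bar to the eye, y across the bar (grasp width 20), z through its thickness. Starts lying with the eye under the riser's top and the bar's middle about 55 mm before the mouth.
- handle_eye (a point): Centre of the handle's eye, 93 mm from handle_mid along x; same axes. The eye is a ring of 8 mm round bar, 46 inner and 62 outer diameter, lying in the handle's x-y plane (its hole runs along z).
- peg: Slanted steel peg of the hook stand, fixed, 10 diameter, 80 long, rising at 45 degrees from the front face of an upright post (16 square, 270 tall). Origin: peg's root on the post's face, 220 above the surface; z runs outward and up along the peg to its tip at z = 80 mm. The post is directly behind the root; its foot is a plate 130 square, 8 thick. The hung handle dangles clear of the foot.
- dish: Bystander: white ceramic bowl-shaped key dish, 100 across, 24 high, on the other side of the bay's centre line from the tin. Origin under its centre.
- jar: Bystander: empty glass jar, 74 across, 112 high, between riser and hook stand. Origin under its centre.
- tong: Bystander: steel serving tong lying on the surface at the front left, 197 long, 22 high. Origin near its middle, underside; x along it.
Mind the look-alikes: they are no part of the job. Leave any red or turquoise look-alike of the part that bears tin_mid alone.

How it is judged:
On the way, in this order (a step that is already met when the one before it is completed fails the run):
1. the lantern handle hangs by its eye on the slanted peg, let go (z of handle_eye in the frame of peg between -0.01 and 0.075 m and x of handle_eye in the frame of peg between -0.03 and 0.03 m and y of handle_eye in the frame of peg between -0.03 and 0.03 m and angle between handle_eye's own x axis and vertical below 0.5 rad and contact force between handle and the fingers below 0.1 N), for 0.2 s.
2. the tin is fully home in the riser (x of tin_mid in the frame of riser between 0.018 and 0.036 m and y of tin_mid in the frame of riser between -0.012 and 0.012 m and height (world z) of tin_mid below 0.025 m and angle between tin_mid's own z axis and vertical below 0.06 rad), for 0.2 s.
At the end, for the whole second after the job is handed in: Handle hung eye-up: eye centre -10 to 75 mm along the peg, within 30 mm of its axis, bar within 0.5 rad of vertical. Tin flat on the surface (0.06 rad), centre 18 to 36 mm inside the mouth, within 12 mm of the bay centre line. Both released, at rest (all of step 2 and z of handle_eye in the frame of peg between -0.01 and 0.075 m and x of handle_eye in the frame of peg between -0.03 and 0.03 m and y of handle_eye in the frame of peg between -0.03 and 0.03 m and angle between handle_eye's own x axis and vertical below 0.5 rad and linear speed of tin below 0.02 m/s and linear speed of handle below 0.08 m/s); the robot touches nothing.
It fails at once if the tin is lifted or tipped instead of slid flat (angle between tin_mid's own z axis and vertical above 0.3 rad or height (world z) of tin_mid above 0.045 m).
It fails at once if a bystander (dish, jar or tong) is shifted by more than 30 mm (distance of any of dish, jar, tong from where it was at the start of the episode above 0.03 m).
It also fails if it takes over 72 s, if anything falls off the work surface, if the arm or the gripper's body presses on something with over 40 N, if the wrist force passes 120 N, or if a joint passes its speed limit or range.

## Working session

There is one attempt and no reset: what is moved stays moved. The work goes in short steps, Python scripts to look and compute and a tool call to move; the robot and the scene stay as the last step left them, time stands still between calls to the robot, and variables do not carry over. Pictures are saved under pics/ and viewed, at most 10 in all, crops included, and the job is handed in when it is done.

Besides the shell and the picture viewer there is one more tool, called by a JSON object that holds its "fn" and its "kwargs". jog_arm: Moves the arm, as the interface text tells. Its arguments: {"type":"object","properties":{"deltas":{"type":"array","items":{"type":"array","items":{"type":"array","items":{"type":"number"}}}},"newtons":{"type":"number"}},"required":["deltas"]}

```bash
mkdir -p pics; ls; cat > h.py <<'E'
import cv2,numpy as np
from rig import readout,grab_frame,camera_params,ctrl
def ray(p,uv):
    R=cv2.Rodrigues(np.array(p['rvec'],float))[0];t=np.array(p['tvec'],float).ravel()
    d=R.T@np.array([(uv[0]-p['cx'])/p['fx'],(uv[1]-p['cy'])/p['fy'],1.])
    return -R.T@t,d
def onz(p,uv,z):
    c,d=ray(p,uv);return c+d*(z-c[2])/d[2]
def proj(p,X):
    return cv2.projectPoints(np.array(X,float).reshape(-1,1,3),np.array(p['rvec'],float),np.array(p['tvec'],float),np.array([[p['fx'],0,p['cx']],[0,p['fy'],p['cy']],[0,0,1.]]),None)[0].reshape(-1,2)
E
python3 - <<'E'
from h import *
for n in('scene','top'):
    im=grab_frame(n);cv2.imwrite(f'pics/{n}0.png',im);p=camera_params(n);print(n,p,ray(p,(256,192)))
E
```

```text
pics
scene {'fx': 396.3582999397635, 'fy': 396.3582999397635, 'cx': 261.1666136073132, 'cy': 191.8060362269893, 'rvec': array([ 2.12735176,  1.22018384, -0.45489755]), 'tvec': array([-0.35411384, -0.19656913,  1.66091543])} (array([ 1.26083948, -0.3555677 ,  1.09842228]), array([-0.58097185,  0.3425596 , -0.73844078]))
top {'fx': 480.41202693987333, 'fy': 480.41202693987333, 'cx': 252.79536963024125, 'cy': 195.82373628634764, 'rvec': array([ 2.18745731, -2.14645776,  0.16591371]), 'tvec': array([0.07662435, 0.56111132, 1.29874215])} (array([0.38944983, 0.11914873, 1.35704856]), array([ 0.13557227, -0.0304429 , -0.9903541 ]))
```

View pics/scene0.png

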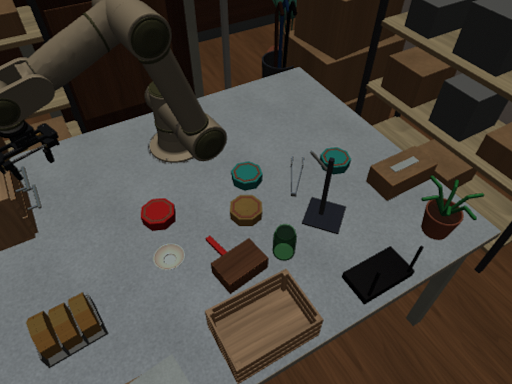

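View pics/top0.png

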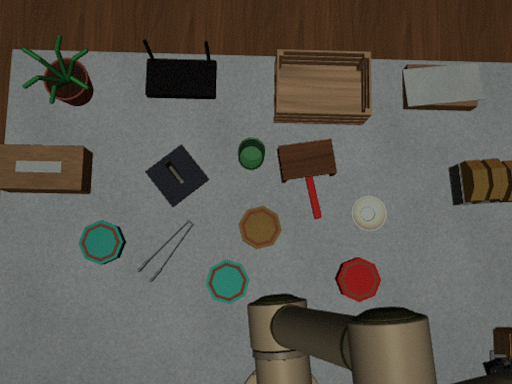

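The scene view shows the brass tin at (246,210), handle at (217,246), riser at (240,265) and post at (327,185). The top view has the tin at (260,227), handle at (313,198), riser at (307,160) and hook stand at (177,176).
Tin candidates (top view): brass (260,227), red octagon (358,279), turquoise (228,281) and (102,242). Brass is the right one. Handle: the only red bar, at (313,198). I'll check this in one close crop.

```bash
python3 - <<'E'
from h import *
t=cv2.imread('pics/top0.png');s=cv2.imread('pics/scene0.png')
a=cv2.resize(t[130:250,140:350],None,fx=3.8,fy=3.8,interpolation=cv2.INTER_CUBIC)[:, :800]
cv2.imwrite('pics/c1.png',np.clip(a*1.5,0,255).astype(np.uint8))
b=cv2.resize(s[145:295,200:370],None,fx=4,fy=4,interpolation=cv2.INTER_CUBIC)
cv2.imwrite('pics/c2.png',np.clip(b*1.6,0,255).astype(np.uint8))
p=camera_params('top')
hsv=cv2.cvtColor(t,cv2.COLOR_BGR2HSV)
red=((hsv[...,0]<6)|(hsv[...,0]>174))&(hsv[...,1]>180)&(hsv[...,2]>60)
n,l,st,ce=cv2.connectedComponentsWithStats(red.astype(np.uint8))
for i in range(1,n):
    if st[i,4]>60:print('red',st[i],ce[i],onz(p,ce[i],.014).round(4)); 
    if 100<st[i,4]<900:
        ys,xs=np.where(l==i);r=cv2.minAreaRect(np.c_[xs,ys].astype(np.float32));print(r,[onz(p,q,.014)[:2].round(4) for q in cv2.boxPoints(r)])
for (n_,lo,hi,x0,x1,y0,y1,z) in (('tin',(8,90,60),(28,255,255),235,285,203,252,.04),('riser',(0,60,20),(25,255,140),270,342,135,185,.056)):
    m=cv2.inRange(hsv,lo,hi);k=np.zeros_like(m);k[y0:y1,x0:x1]=m[y0:y1,x0:x1]
    if n_=='riser':k[red]=0
    k=cv2.morphologyEx(k,cv2.MORPH_OPEN,np.ones((3,3)))
    c=max(cv2.findContours(k,0,2)[0],key=cv2.contourArea);r=cv2.minAreaRect(c);print(n_,r,cv2.contourArea(c));
    ap=cv2.approxPolyDP(c,3,True)[:,0];print([(tuple(q),onz(p,q,z)[:2].round(3)) for q in ap])
    e=onz(p,r[0],z);print('centre',e)
E
```

```text
red [306 176  15  43 279] [313.10394265 196.88888889] [ 0.5627 -0.0839  0.014 ]
((313.08343505859375, 196.80987548828125), (42.40357208251953, 6.6551313400268555), 77.6609115600586) [array([ 0.6198, -0.0616]), array([ 0.6243, -0.0801]), array([ 0.5066, -0.1059]), array([ 0.5023, -0.0875])]
red [337 258  44  43 337] [357.1810089  278.79525223] [ 0.3362 -0.2069  0.014 ]
((358.5172424316406, 279.2069091796875), (40.85297393798828, 39.73880386352539), 21.801410675048828) [array([ 0.3043, -0.1371]), array([ 0.4063, -0.1789]), array([ 0.3662, -0.2848]), array([ 0.2648, -0.242 ])]
red [344 263  31  33 736] [358.94293478 279.125     ] [ 0.3354 -0.2118  0.014 ]
((358.89654541015625, 279.2413635253906), (30.082643508911133, 29.339862823486328), 68.19859313964844) [array([ 0.3575, -0.1583]), array([ 0.3888, -0.2348]), array([ 0.3126, -0.2649]), array([ 0.2819, -0.1888])]
tin ((259.61767578125, 226.97061157226562), (40.01837158203125, 40.01837158203125), 75.96376037597656) 1271.0
[((np.int32(265), np.int32(207)), array([0.529, 0.053])), ((np.int32(247), np.int32(210)), array([0.519, 0.103])), ((np.int32(239), np.int32(223)), array([0.483, 0.124])), ((np.int32(242), np.int32(239)), array([0.439, 0.115])), ((np.int32(256), np.int32(248)), array([0.416, 0.076])), ((np.int32(272), np.int32(244)), array([0.427, 0.033])), ((np.int32(280), np.int32(231)), array([0.463, 0.011])), ((np.int32(277), np.int32(215)), array([0.507, 0.02 ]))]
centre [0.47315136 0.06714996 0.04      ]
riser ((306.8538818359375, 159.83078002929688), (36.34217834472656, 55.56755828857422), 82.87498474121094) 1798.0
[((np.int32(331), np.int32(140)), array([ 0.718, -0.127])), ((np.int32(278), np.int32(146)), array([0.697, 0.02 ])), ((np.int32(283), np.int32(180)), array([0.602, 0.005])), ((np.int32(335), np.int32(173)), array([ 0.625, -0.138]))]
centre [ 0.66027716 -0.0600856   0.056     ]
```

View pics/c1.png

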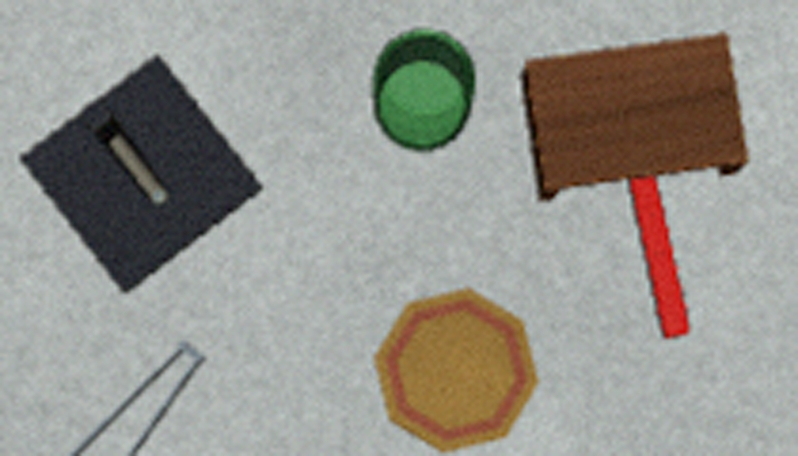

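View pics/c2.png

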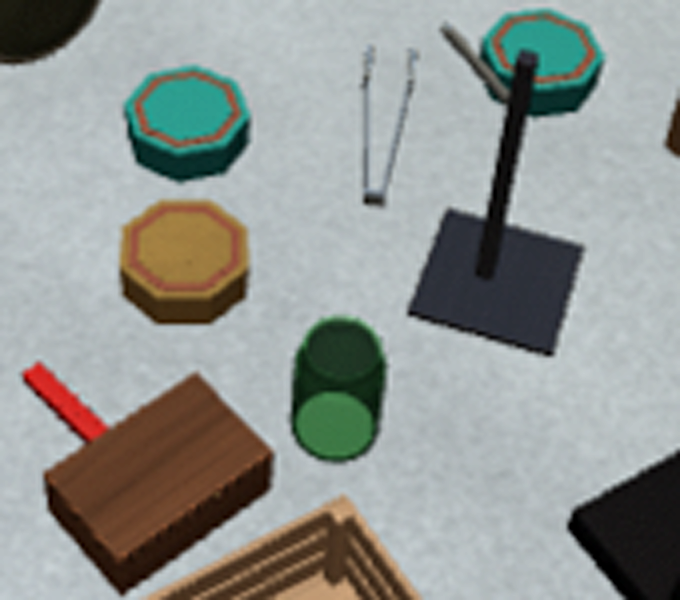

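The crop confirms the brass octagon as the tin and the red bar running under the riser. Peg in the top view: root near (169.5,167), tip near (182,181). In the scene view: root (327,169), tip (312,152).

```bash
python3 - <<'E'
from h import *
p=camera_params('top');s=camera_params('scene')
f1=lambda u,v:(140+u/3.8-.4,130+v/3.8-.4)
f2=lambda u,v:(200+u/4-.4,145+v/4-.4)
print('peg top root/tip',onz(p,f1(112,140),.22),onz(p,f1(161,196),.2766))
print('peg scene',onz(s,f2(508,95),.22),onz(s,f2(447,28),.2766))
print('post top ctr',onz(p,f1(105,130),.27),onz(s,f2(527,58),.27))
for q in [(22,157),(157,57),(262,187),(126,292)]:print('foot',onz(p,f1(*q),.008))
for q in [(448,210),(582,246),(552,355),(409,313)]:print('footS',onz(s,f2(*q),.008))
print('riser top view');
for q in [(525,62),(727,35),(746,160),(545,186)]:print(onz(p,f1(*q),.056))
print('riser scene')
for q in [(198,375),(272,455),(122,557),(46,482)]:print(onz(s,f2(*q),.056))
print('tin scene',[onz(s,f2(*q),.04)[:2].round(3) for q in [(185,250)]])
print('handle end S',onz(s,f2(36,370),.014), 'jar',onz(p,f1(423,107),0),onz(s,f2(335,425),0))
print('tong',[onz(p,q,.01) for q in [(190,223),(140,269),(153,280)]], 'dish',onz(p,(369,213),.02))
print(camera_params('wrist'))
E
```

```text
peg top root/tip [0.60252479 0.29343606 0.22      ] [0.55862313 0.25431103 0.2766    ]
peg scene [0.59350795 0.29831968 0.22      ] [0.55293096 0.26015746 0.2766    ]
post top ctr [0.59918335 0.29021343 0.27      ] [0.60597802 0.29857892 0.27      ]
foot [0.62788896 0.39224342 0.008     ]
foot [0.70643432 0.29471325 0.008     ]
foot [0.60909004 0.21301172 0.008     ]
foot [0.52827294 0.31112941 0.008     ]
footS [0.52722905 0.31551208 0.008     ]
footS [0.62358967 0.39555904 0.008     ]
footS [0.70700901 0.29581869 0.008     ]
footS [0.60845106 0.21569565 0.008     ]
riser top view
[0.69771741 0.02093558 0.056     ]
[ 0.72141797 -0.12715301  0.056     ]
[ 0.62871109 -0.14069565  0.056     ]
[0.60641254 0.0054745  0.056     ]
riser scene
[0.60423405 0.00730301 0.056     ]
[0.69867725 0.01954962 0.056     ]
[ 0.71860238 -0.12143742  0.056     ]
[ 0.63306699 -0.14173954  0.056     ]
tin scene [array([0.472, 0.069])]
handle end S [ 0.50547023 -0.0929174   0.014     ] jar [0.67435098 0.09369956 0.        ] [0.669709   0.09995378 0.        ]
tong [array([0.48248204, 0.26102352, 0.01      ]), array([0.35298327, 0.39412445, 0.01      ]), array([0.32366992, 0.35716909, 0.01      ])] dish [ 0.51951418 -0.24079057  0.02      ]
{'fx': 297.3186396354542, 'fy': 297.3186396354542, 'cx': 257.9797743129897, 'cy': 187.9036241953375, 'rvec': array([-2.36763316,  1.6904158 ,  0.2349058 ]), 'tvec': array([-0.52492411, -0.03820527,  0.38897253])}
```

```bash
cat >> h.py <<'E'
from scipy.spatial.transform import Rotation as Ro
def plan(pos,R,n=None):
    """remaining delta from measured pose: rotvec in tool, shift in current tool axes (mm)"""
    s=readout.get_state();r0=Ro.from_euler('xyz',s['eef_rot'])
    d=r0.inv().apply(np.array(pos)-s['tcp_pos'])*1000;w=(r0.inv()*R).as_rotvec()
    print('t',round(s['t'],2),'tcp',np.round(s['tcp_pos'],4),'rpy',np.round(s['eef_rot'],3),'q',np.round(s['joint_pos'],3))
    print('turn',w.round(3),'shift',d.round(1));return d,w
E
python3 - <<'E'
from h import *
s=readout.get_state();print(s)
yaw=.216
for k in (0,np.pi): # tool down
    print(plan([.567,-.083,.10],Ro.from_euler('xyz',[np.pi,0,yaw+k])))
E
```

```text
{'t': 0.1, 'joint_pos': array([-1.46341844e+00,  3.13367476e-01,  1.49832132e+00, -3.49375859e-06,
        1.33099460e+00, -2.23405341e-01]), 'joint_vel': array([-0.00023156, -0.00110941, -0.00202658,  0.00025623,  0.00059297,
        0.00284945]), 'tau': array([ 4.00831690e-03, -4.02815187e+01, -2.52642703e+01,  6.96577714e-02,
        3.42947105e-02, -6.32494334e-05]), 'tcp_pos': array([ 0.17047066, -0.4963045 ,  0.21154689]), 'eef_rot': array([-3.14052826e+00, -2.38348868e-04,  3.30783929e-01]), 'contact_force': array([ 0.83375181, -0.2947526 ,  0.16857796]), 'torque': array([-0.04820492,  0.01022056,  0.00661308]), 'grip_force': 0.0, 'gripper_width': 0.08801317526378309}
t 0.1 tcp [ 0.1705 -0.4963  0.2115] rpy [-3.141 -0.     0.331] q [-1.463  0.313  1.498 -0.     1.331 -0.223]
turn [-0.001 -0.     0.115] shift [ 509.2 -262.   111.9]
(array([ 509.24101595, -261.99283431,  111.9471949 ]), array([-0.00107691, -0.000177  ,  0.11478404]))
t 0.1 tcp [ 0.1705 -0.4963  0.2115] rpy [-3.141 -0.     0.331] q [-1.463  0.313  1.498 -0.     1.331 -0.223]
turn [ 0.000e+00 -2.000e-03 -3.027e+00] shift [ 509.2 -262.   111.9]
(array([ 509.24101595, -261.99283431,  111.9471949 ]), array([ 2.68166071e-04, -1.63158547e-03, -3.02680816e+00]))
```

{"fn": "jog_arm", "kwargs": {"deltas": [[[0,0,0,32,-16.4,0,100],[0,0,0,32,-16.4,0,100],[0,0,0,32,-16.4,0,100],[0,0,0,32,-16.4,0,100],[0,0,0,32,-16.4,0,100],[0,0,0,32,-16.4,0,100],[0,0,0,32,-16.4,0,100],[0,0,0,32,-16.4,0,100]]], "newtons": 35}}

```text
t: 0.77
tcp_pos: [0.3709, -0.2877, 0.2119]
eef_rot: [-3.141, 0.0, 0.331]
contact_force: [-0.3, -1.1, 0.1]
gripper_width: 0.0877
grip_force: 0.0
```

{"fn": "jog_arm", "kwargs": {"deltas": [[[0,0,0,32,-16.4,10,100],[0,0,0,32,-16.4,10,100],[0,0,0,32,-16.4,10,100],[0,0,0,32,-16.4,10,100],[0,0,0,32,-16.4,10,100],[0,0,0,32,-16.4,10,100],[0,0,0,30,-16.4,10,100],[0,0,0.115,0,0,0,100]]]}}

```text
t: 1.43
tcp_pos: [0.5443, -0.1042, 0.1396]
eef_rot: [-3.139, 0.002, 0.221]
contact_force: [-0.4, -0.6, 0.3]
gripper_width: 0.0879
grip_force: 0.0
```

```bash
python3 - <<'E'
from h import *
plan([.567,-.083,.05],Ro.from_euler('xyz',[np.pi,0,.216]))
cv2.imwrite('pics/w1.png',grab_frame('wrist'))
E
```

```text
t 1.43 tcp [ 0.5443 -0.1042  0.1396] rpy [-3.139e+00  2.000e-03  2.210e-01] q [-4.010e-01  4.430e-01  1.508e+00  1.000e-03  1.194e+00  9.490e-01]
turn [-0.003  0.002  0.005] shift [ 27.  -15.5  89.6]
```

View pics/w1.png

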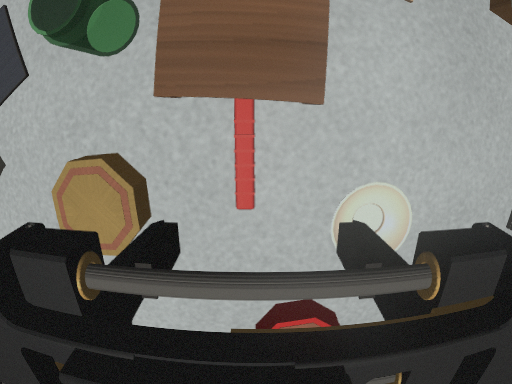

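The wrist view shows the bar in line with the tool, from (245,99) at the mouth to (246,208) at its free end. Riser front corners are near (154,97) and (324,104).

```bash
cat >> h.py <<'E'
def wray(p,uv,z):
    K=np.array([[p['fx'],0,p['cx']],[0,p['fy'],p['cy']],[0,0,1.]])
    n=cv2.fisheye.undistortPoints(np.array([[uv]],float),K,np.zeros(4))[0,0]
    R=cv2.Rodrigues(np.array(p['rvec'],float))[0];c=-R.T@np.array(p['tvec'],float).ravel()
    d=R.T@np.array([n[0],n[1],1.]);return c+d*(z-c[2])/d[2]
E
python3 - <<'E'
from h import *
p=camera_params('wrist');im=cv2.imread('pics/w1.png');hsv=cv2.cvtColor(im,cv2.COLOR_BGR2HSV)
m=(((hsv[...,0]<8)|(hsv[...,0]>172))&(hsv[...,1]>150)&(hsv[...,2]>80)).astype(np.uint8);m[:, :225]=0;m[:,270:]=0;m[:90]=0;m[212:]=0
ys,xs=np.where(m)
for a,b in((102,106),(120,124),(150,154),(180,184),(200,204)):
    k=(ys>=a)&(ys<b);print(a,wray(p,(xs[k].mean(),ys[k].mean()),.014).round(4))
print('end',ys.max(),wray(p,(246,ys.max()+.5),.014))
for q in((154,97),(324,104)):print('mouth',wray(p,q,.056))
print('tin',wray(p,(93,203),.04))
E
```

```text
102 [ 0.61   -0.0777  0.014 ]
120 [ 0.5923 -0.0813  0.014 ]
150 [ 0.5623 -0.0877  0.014 ]
180 [ 0.5316 -0.0946  0.014 ]
200 [ 0.5102 -0.0994  0.014 ]
end 208 [ 0.50268179 -0.1019463   0.014     ]
mouth [6.02339549e-01 1.61141015e-04 5.60000000e-02]
mouth [ 0.62520446 -0.14768275  0.056     ]
tin [0.48121743 0.06349684 0.04      ]
```

{"fn": "jog_arm", "kwargs": {"deltas": [[[0,0,0.005,6.5,-3.5,20,100],[0,0,0,6.5,-3.5,25,100],[0,0,0,6.5,-3.5,25,100],[0,0,0,6,-3,25,100],[0,0,0,0,0,20,100],[0,0,0,0,0,12,100],[0,0,0,0,0,6,100],[0,0,0,0,0,3,100]]]}}

```text
t: 2.15
tcp_pos: [0.5645, -0.0905, 0.0058]
eef_rot: [-3.141, 0.0, 0.211]
contact_force: [-0.3, 0.1, -0.0]
gripper_width: 0.0882
grip_force: 0.0
```

{"fn": "jog_arm", "kwargs": {"deltas": [[[0,0,0,0,0,0,0],[0,0,0,0,0,0,0],[0,0,0,0,0,0,0],[0,0,0,0,0,0,0],[0,0,0,0,0,0,0],[0,0,0,0,0,0,0],[0,0,0,0,0,0,0],[0,0,0,0,0,0,0]]]}}

```text
t: 2.82
tcp_pos: [0.5648, -0.0901, 0.0061]
eef_rot: [3.142, -0.0, 0.211]
contact_force: [-0.4, -0.0, -0.1]
gripper_width: 0.0368
grip_force: 0.0
```

{"fn": "jog_arm", "kwargs": {"deltas": [[[0,0,0,0,0,2,0],[0,0,0,0,0,1,0],[0,0,0,0,0,0,0],[0,0,0,0,0,0,0],[0,0,0,0,0,0,0],[0,0,0,0,0,0,0]]]}}

```text
t: 3.32
tcp_pos: [0.5648, -0.0901, 0.0031]
eef_rot: [3.142, -0.0, 0.211]
contact_force: [0.0, 0.6, 0.7]
gripper_width: 0.0002
grip_force: 0.0
```

```bash
python3 - <<'E'
from h import *
w=grab_frame('wrist');t=grab_frame('top');cv2.imwrite('pics/w2f.png',w);cv2.imwrite('pics/t2f.png',t)
a=cv2.resize(t[130:250,240:380],None,fx=3,fy=3)
b=w[0:360,100:420]
cv2.imwrite('pics/j2.png',np.hstack([a,b]))
print(readout.get_state()['gripper_width'])
E
```

```text
0.0006625512682695107
```

View pics/j2.png

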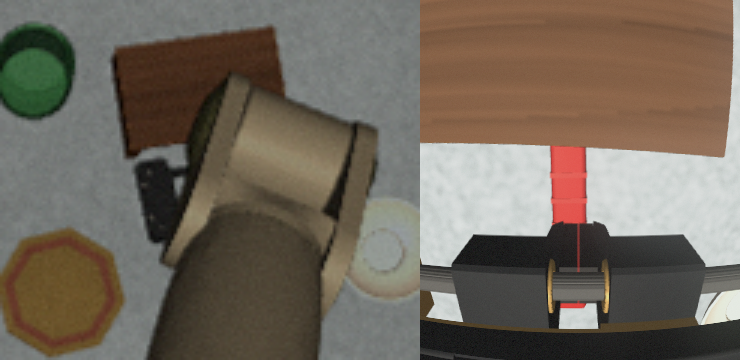

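The picture shows the fingers shut above the bar, with red visible under the gap, and the handle has not moved. The tips must be higher than the readout says, so I'll reopen and feel for the surface.

{"fn": "jog_arm", "kwargs": {"deltas": [[[0,0,0,0,0,-3,60],[0,0,0,0,0,0,60],[0,0,0,0,0,0,60],[0,0,0,0,0,0,60],[0,0,0,0,0,0,60],[0,0,0,0,0,0,60],[0,0,0,0,0,0,60],[0,0,0,0,0,0,60]]]}}

```text
t: 4.08
tcp_pos: [0.5647, -0.0901, 0.006]
eef_rot: [-3.142, 0.0, 0.211]
contact_force: [0.0, 0.2, -0.6]
gripper_width: 0.0511
grip_force: 0.0
```

{"fn": "jog_arm", "kwargs": {"deltas": [[[0,0,0,0,0,2,60],[0,0,0,0,0,2,60],[0,0,0,0,0,1,60],[0,0,0,0,0,0,60]]]}}

```text
t: 4.42
tcp_pos: [0.5646, -0.09, 0.0006]
eef_rot: [-3.141, 0.001, 0.211]
contact_force: [0.5, 0.1, -0.2]
gripper_width: 0.0529
grip_force: 0.0
```

{"fn": "jog_arm", "kwargs": {"deltas": [[[0,0,0,0,0,2,60],[0,0,0,0,0,0,60],[0,0,0,0,0,0,60]]]}}

```text
t: 4.67
tcp_pos: [0.5647, -0.09, -0.0011]
eef_rot: [-3.141, 0.0, 0.211]
contact_force: [-0.1, 0.3, -0.1]
gripper_width: 0.0533
grip_force: 0.0
```

```bash
python3 - <<'E'
from h import *
p=camera_params('wrist');s=readout.get_state();R=cv2.Rodrigues(p['rvec'])[0]
c=-R.T@p['tvec'];print(c, s['tcp_pos'], c-s['tcp_pos'],s['contact_force'],s['gripper_width'])
w=grab_frame('wrist');cv2.imwrite('pics/w3.png',w)
E
```

```text
[ 0.63208947 -0.07610723  0.17161947] [ 0.56471884 -0.09003786 -0.00108659] [0.06737064 0.01393063 0.17270607] [-0.13346106  0.2750983  -0.13869343] 0.0533487358042741
```

View pics/w3.png

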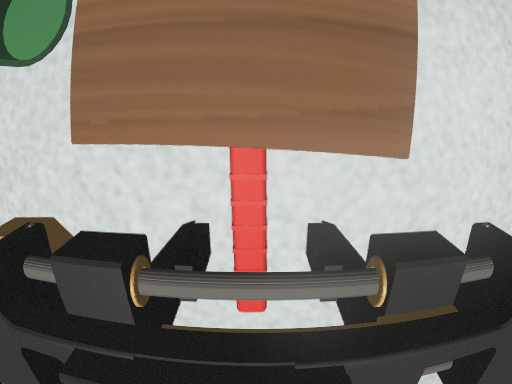

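The tips look about 20 mm nearer the camera than the bar's top, and there is no contact even at a readout of z = -1 mm. I'll go on down in small steps, watching the force.

{"fn": "jog_arm", "kwargs": {"deltas": [[[0,0,0,0,0,2,60],[0,0,0,0,0,2,60],[0,0,0,0,0,0,60]]]}}

```text
t: 4.97
tcp_pos: [0.5646, -0.09, -0.0054]
eef_rot: [-3.141, 0.001, 0.211]
contact_force: [-0.0, -0.3, 0.4]
gripper_width: 0.0528
grip_force: 0.0
```

{"fn": "jog_arm", "kwargs": {"deltas": [[[0,0,0,0,0,2,60],[0,0,0,0,0,2,60],[0,0,0,0,0,0,60]]]}}

```text
t: 5.22
tcp_pos: [0.5646, -0.09, -0.0094]
eef_rot: [-3.141, 0.001, 0.211]
contact_force: [-0.0, 0.3, 0.2]
gripper_width: 0.0525
grip_force: 0.0
```

{"fn": "jog_arm", "kwargs": {"deltas": [[[0,0,0,0,0,2,60],[0,0,0,0,0,2,60],[0,0,0,0,0,0,60]]]}}

```text
t: 5.47
tcp_pos: [0.5646, -0.09, -0.0134]
eef_rot: [-3.141, 0.0, 0.211]
contact_force: [0.5, -0.1, 0.3]
gripper_width: 0.0528
grip_force: 0.0
```

{"fn": "jog_arm", "kwargs": {"deltas": [[[0,0,0,0,0,2,60],[0,0,0,0,0,2,60],[0,0,0,0,0,0,60]]]}}

```text
t: 5.72
tcp_pos: [0.5646, -0.09, -0.0174]
eef_rot: [-3.141, 0.0, 0.211]
contact_force: [-0.2, 0.4, -0.0]
gripper_width: 0.0526
grip_force: 0.0
```

{"fn": "jog_arm", "kwargs": {"deltas": [[[0,0,0,0,0,2,60],[0,0,0,0,0,1,60],[0,0,0,0,0,0,60]]]}}

```text
t: 5.97
tcp_pos: [0.5647, -0.09, -0.0202]
eef_rot: [-3.141, 0.0, 0.211]
contact_force: [0.1, -0.4, -0.3]
gripper_width: 0.0531
grip_force: 0.0
```

```bash
python3 - <<'E'
from h import *
w=grab_frame('wrist');cv2.imwrite('pics/w4f.png',w)
p=camera_params('wrist');s=readout.get_state();R=cv2.Rodrigues(p['rvec'])[0]
print(-R.T@p['tvec'],s['tcp_pos'])
# handle width in px per row & finger gap, tip separation
h=cv2.cvtColor(w,cv2.COLOR_BGR2HSV)
for r in(160,200,225,240):
    k=np.where(((h[r,:,0]<8)|(h[r,:,0]>172))&(h[r,:,1]>150)&(h[r,:,2]>80))[0];k=k[(k>180)&(k<330)];print(r,k.min(),k.max())
    print('dark',np.where(h[r,150:360,2]<70)[0][[0,-1]]+150 if (h[r,150:360,2]<70).any() else None, [int(x) for x in h[r,180:340:8,2]])
E
```

```text
[ 0.63208382 -0.07610509  0.15260589] [ 0.56471674 -0.09004073 -0.02009326]
160 227 266
dark None [216, 223, 220, 217, 221, 215, 218, 232, 232, 232, 231, 221, 223, 223, 221, 219, 217, 220, 220, 158]
200 228 266
dark None [218, 220, 224, 222, 218, 221, 179, 232, 232, 232, 232, 221, 221, 223, 222, 221, 223, 222, 221, 222]
225 230 266
dark [183 331] [217, 32, 37, 30, 220, 222, 200, 233, 233, 232, 232, 200, 221, 218, 216, 222, 72, 70, 69, 72]
240 229 267
dark [170 345] [31, 33, 30, 30, 222, 220, 205, 232, 232, 232, 233, 225, 226, 221, 221, 222, 68, 64, 64, 67]
```

{"fn": "jog_arm", "kwargs": {"deltas": [[[0,0,0,0,0,2,60],[0,0,0,0,0,2,60],[0,0,0,0,0,0,60]]]}}

```text
t: 6.27
tcp_pos: [0.5645, -0.09, -0.0244]
eef_rot: [-3.141, 0.001, 0.211]
contact_force: [-0.1, 0.1, -0.4]
gripper_width: 0.0529
grip_force: 0.0
```

{"fn": "jog_arm", "kwargs": {"deltas": [[[0,0,0,0,0,2,60],[0,0,0,0,0,2,60],[0,0,0,0,0,0,60]]]}}

```text
t: 6.52
tcp_pos: [0.565, -0.0901, -0.0263]
eef_rot: [3.141, -0.0, 0.211]
contact_force: [-7.7, 1.7, 18.2]
gripper_width: 0.053
grip_force: 9.5
```

{"fn": "jog_arm", "kwargs": {"deltas": [[[0,0,0,0,0,2,60],[0,0,0,0,0,0,60],[0,0,0,0,0,0,60]]]}}

```text
t: 6.77
tcp_pos: [0.565, -0.0901, -0.0264]
eef_rot: [3.141, -0.0, 0.211]
contact_force: [-16.7, 3.8, 38.9]
gripper_width: 0.0527
grip_force: 19.3
```

The surface is felt at a readout of z = -26 mm, so the readout's z is about 26 mm low here. I'll back off to roughly 3 mm above the surface and grip.

{"fn": "jog_arm", "kwargs": {"deltas": [[[0,0,0,0,0,-6.5,60],[0,0,0,0,0,0,0],[0,0,0,0,0,0,0],[0,0,0,0,0,0,0],[0,0,0,0,0,0,0],[0,0,0,0,0,0,0],[0,0,0,0,0,0,0],[0,0,0,0,0,0,0]]]}}

```text
t: 7.43
tcp_pos: [0.5646, -0.09, -0.0238]
eef_rot: [-3.141, 0.0, 0.211]
contact_force: [0.6, 0.1, -1.1]
gripper_width: 0.0197
grip_force: 34.8
```

```bash
python3 - <<'E'
from h import *
s=readout.get_state();print(s['t'],s['tcp_pos'],s['eef_rot'],s['gripper_width'],s['grip_force'],s['contact_force'])
E
```

```text
7.4333 [ 0.56462697 -0.09003044 -0.02378039] [-3.14131456e+00  4.36662711e-04  2.10793841e-01] 0.019717073142419023 34.75289762020111 [ 0.59304617  0.11365167 -1.05861986]
```

{"fn": "jog_arm", "kwargs": {"deltas": [[[0,0,0,0,0,-4,0],[0,0,0,0,0,-4,0],[0,0,0,-10,0,0,0],[0,0,0,-20,0,0,0],[0,0,0,-25,0,0,0],[0,0,0,-25,0,0,0],[0,0,0,-20,0,0,0],[0,0,0,-10,0,0,0]]]}}

```text
t: 8.1
tcp_pos: [0.4553, -0.1132, -0.0151]
eef_rot: [-3.141, 0.001, 0.21]
contact_force: [-1.4, 0.4, -0.6]
gripper_width: 0.0196
grip_force: 34.8
```

{"fn": "jog_arm", "kwargs": {"deltas": [[[0,0,0,0,0,-10,0],[0,0,0,0,0,-20,0],[0,0,0,0,0,-30,0],[0,0,0,0,0,-35,0],[0,0,0,0,0,-35,0],[0,0,0,0,0,-30,0],[0,0,0,0,0,-25,0],[0,0,0,0,0,-15,0]]]}}

```text
t: 8.77
tcp_pos: [0.4585, -0.1132, 0.1889]
eef_rot: [3.138, -0.004, 0.211]
contact_force: [0.1, 0.3, -0.1]
gripper_width: 0.0196
grip_force: 34.8
```

```bash
python3 - <<'E'
from h import *
s=readout.get_state();print(s['t'],s['tcp_pos'],s['eef_rot'],s['joint_pos'],s['gripper_width'],s['grip_force'])
t=grab_frame('top');c=grab_frame('scene');w=grab_frame('wrist')
for n,i in(('t5',t),('s5',c),('w5f',w)):cv2.imwrite(f'pics/{n}.png',i)
a=cv2.resize(c[90:310,120:380],(800-280,440));b=cv2.resize(w,None,fx=.5,fy=.5)
cv2.imwrite('pics/j5.png',np.vstack([a,np.zeros((10,520,3),np.uint8)])[:440])
p=camera_params('wrist');R=cv2.Rodrigues(p['rvec'])[0];print(-R.T@p['tvec'])
E
```

```text
8.7667 [ 0.45853787 -0.11319722  0.18891168] [ 3.1379924 -0.0044489  0.2112452] [-4.90900091e-01  2.14036375e-01  1.68951622e+00  1.32184386e-04
  1.23231827e+00  8.68615508e-01] 0.01963532309052523 34.753162264823914
[ 0.52479989 -0.09886068  0.35866447]
```

View pics/j5.png

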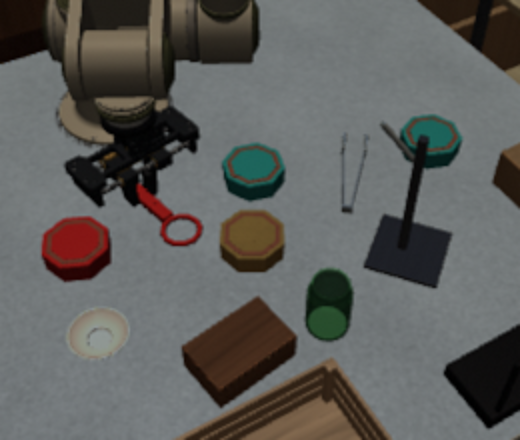

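The handle is gripped and out, with the eye ring near (210,205) in the scene view. I'll triangulate the eye to correct for the readout offset.

```bash
cat >> h.py <<'E'
def tri(a,b):
    s,t=camera_params('scene'),camera_params('top')
    P=[]
    for p in(s,t):
        R=cv2.Rodrigues(np.array(p['rvec'],float))[0];K=np.array([[p['fx'],0,p['cx']],[0,p['fy'],p['cy']],[0,0,1.]])
        P.append(K@np.c_[R,np.array(p['tvec'],float).reshape(3)])
    X=cv2.triangulatePoints(P[0],P[1],np.array(a,float).reshape(2,1),np.array(b,float).reshape(2,1)).ravel();X=X[:3]/X[3]
    print('tri',X.round(4),'resid px',(proj(s,X)-a).round(1),(proj(t,X)-b).round(1));return X
def ringc(im,box):
    """ring centre: ellipse fit of hole contour in red mask inside box x0,x1,y0,y1"""
    h=cv2.cvtColor(im,cv2.COLOR_BGR2HSV);m=(((h[...,0]<9)|(h[...,0]>171))&(h[...,1]>110)&(h[...,2]>50)).astype(np.uint8)
    k=np.zeros_like(m);x0,x1,y0,y1=box;k[y0:y1,x0:x1]=m[y0:y1,x0:x1]
    cs,hi=cv2.findContours(k,cv2.RETR_CCOMP,2)
    return [(cv2.fitEllipse(c),cv2.contourArea(c)) for c,q in zip(cs,hi[0]) if q[3]>=0 and len(c)>=5 and cv2.contourArea(c)>25]
E
python3 - <<'E'
from h import *
s=cv2.imread('pics/s5.png');t=cv2.imread('pics/t5.png')
a=ringc(s,(185,230,180,225));b=ringc(t,(260,370,150,320));print(a,b)
for i in a:
  for j in b: tri(i[0][0],j[0][0])
S=readout.get_state();r=Ro.from_euler('xyz',S['eef_rot']);print('pred',S['tcp_pos']+r.apply([.095,0,-.004]))
# peg triangulation
f1=lambda u,v:(140+u/3.8-.4,130+v/3.8-.4)
f2=lambda u,v:(200+u/4-.4,145+v/4-.4)
tri(f2(508,95),f1(112,140));tri(f2(447,28),f1(161,196))
E
```

```text
[(((210.06251525878906, 204.457275390625), (12.490187644958496, 17.076820373535156), 85.5605239868164), 159.5)] []
pred [ 0.5507954  -0.09315426  0.19000291]
tri [0.6007 0.2918 0.2292] resid px [[ 0.1 -0. ]] [[0.1 0.1]]
tri [0.5581 0.2542 0.283 ] resid px [[-0.4  0. ]] [[-0.3 -0.2]]
```

```bash
python3 - <<'E'
from h import *
p=camera_params('scene')
for z in(.17,.19,.2,.21,.22,.23):print(z,onz(p,(210.06,204.46),z).round(4))
t=cv2.imread('pics/t5.png');h=cv2.cvtColor(t,cv2.COLOR_BGR2HSV)
m=(((h[...,0]<9)|(h[...,0]>171))&(h[...,1]>110)&(h[...,2]>50)).astype(np.uint8)
n,l,st,ce=cv2.connectedComponentsWithStats(m)
print([(list(map(int,st[i])),ce[i].round(1)) for i in range(1,n) if st[i,4]>15])
w=cv2.imread('pics/w5f.png');print(ringc(w,(150,360,0,220)));p=camera_params('wrist');print(p['rvec'])
E
```

```text
0.17 [ 0.5049 -0.0735  0.17  ]
0.19 [ 0.5212 -0.0796  0.19  ]
0.2 [ 0.5293 -0.0826  0.2   ]
0.21 [ 0.5375 -0.0857  0.21  ]
0.22 [ 0.5456 -0.0887  0.22  ]
0.23 [ 0.5538 -0.0917  0.23  ]
[([63, 58, 7, 5, 21], array([66.5, 59.7])), ([51, 60, 8, 5, 19], array([55.2, 62.3])), ([75, 61, 13, 23, 54], array([82.6, 70.1])), ([75, 89, 9, 8, 17], array([79.1, 92.9])), ([56, 96, 19, 5, 36], array([64.8, 98.1])), ([317, 179, 25, 28, 179], array([327.5, 190.2])), ([243, 210, 35, 35, 142], array([259.4, 227.1])), ([82, 224, 34, 20, 63], array([ 97.7, 230.3])), ([115, 235, 4, 11, 19], array([116.8, 239.9])), ([84, 245, 33, 16, 67], array([ 99. , 254.3])), ([338, 244, 10, 8, 43], array([343.6, 247. ])), ([209, 264, 37, 37, 148], array([227.1, 281.6]))]
[(((254.0078125, 55.10792541503906), (91.12620544433594, 96.94641876220703), 89.33875274658203), 6919.5)]
[-2.26861818  1.83481454  0.24939494]
```

```bash
python3 - <<'E'
from h import *
X=tri((210.06,204.46),(329.,192))
# wrist: ring hole 46mm -> angular size; depth from camera
p=camera_params('wrist');K=np.array([[p['fx'],0,p['cx']],[0,p['fy'],p['cy']],[0,0,1.]])
R=cv2.Rodrigues(p['rvec'])[0];c=-R.T@p['tvec'];print('cam',c,'axis',R[2])
q=cv2.fisheye.undistortPoints(np.array([[[254-46.5,55.1],[254+46.5,55.1],[254,55.1]]],float),K,np.zeros(4))[0]
Z=.047/(q[1,0]-q[0,0]);pc=Z*np.r_[q[2],1];print('eye from wrist cam scale',c+R.T@pc)
E
```

```text
tri [ 0.5484 -0.0901  0.2236] resid px [[-0.1 -0. ]] [[-0.1 -0.1]]
cam [ 0.52479989 -0.09886068  0.35866447] axis [-0.26304665 -0.05841841 -0.96301285]
eye from wrist cam scale [ 0.55049269 -0.09165046  0.20703606]
```

```bash
python3 - <<'E'
from h import *
T=Ro.from_euler('z',.65)*Ro.from_euler('y',-np.pi/4)*Ro.from_euler('x',np.pi)
d,w=plan([.455,.15,.20],T);print(d/8,np.linalg.norm(d)/8,w/8,np.linalg.norm(w))
E
```

```text
t 8.92 tcp [ 0.4579 -0.1131  0.1858] rpy [ 3.14e+00 -2.00e-03  2.11e-01] q [-0.491  0.217  1.694  0.     1.227  0.868]
turn [ 0.174  0.771 -0.415] shift [  52.3 -257.8  -14.6]
[  6.53858266 -32.22631978  -1.82205112] 32.93339672796028 [ 0.02181085  0.09633056 -0.05187198] 0.8924928532302377
```

{"fn": "jog_arm", "kwargs": {"deltas": [[[0,0,0,6.5,-32.2,-1.8,0],[0,0,0,6.5,-32.2,-1.8,0],[0,0,0,6.5,-32.2,-1.8,0],[0,0,0,6.5,-32.2,-1.8,0],[0,0,0,6.5,-32.2,-1.8,0],[0,0,0,6.5,-32.2,-1.8,0],[0,0,0,6.5,-32.2,-1.8,0],[0,0,0,6.5,-32.2,-1.8,0]]]}}

```text
t: 9.58
tcp_pos: [0.4534, 0.1515, 0.1978]
eef_rot: [-3.141, 0.002, 0.211]
contact_force: [1.0, -0.3, -1.8]
gripper_width: 0.0198
grip_force: 34.8
```

{"fn": "jog_arm", "kwargs": {"deltas": [[[0.022,0.096,-0.052,0,0,0,0],[0.022,0.096,-0.052,0,0,0,0],[0.022,0.096,-0.052,0,0,0,0],[0.022,0.096,-0.052,0,0,0,0],[0.022,0.096,-0.052,0,0,0,0],[0.022,0.096,-0.052,0,0,0,0],[0.022,0.096,-0.052,0,0,0,0],[0.022,0.096,-0.052,0,0,0,0]]]}}

```text
t: 10.25
tcp_pos: [0.4525, 0.1515, 0.1971]
eef_rot: [-3.103, -0.697, 0.588]
contact_force: [-0.3, 0.8, -0.8]
gripper_width: 0.0198
grip_force: 34.8
```

```bash
python3 - <<'E'
from h import *
T=Ro.from_euler('z',.65)*Ro.from_euler('y',-np.pi/4)*Ro.from_euler('x',np.pi)
s=grab_frame('scene');t=grab_frame('top')
cv2.imwrite('pics/s6.png',s);cv2.imwrite('pics/t6.png',t)
plan([.487,.194,.208],T)
print(ringc(s,(120,340,80,260)),ringc(t,(150,300,140,320)))
a=cv2.resize(s[110:260,210:370],(400,375));b=cv2.resize(t[130:280,140:300],(400,375))
cv2.imwrite('pics/j6.png',np.clip(np.hstack([a,b])*1.4,0,255).astype(np.uint8))
E
```

```text
t 10.35 tcp [0.4518 0.1509 0.1959] rpy [-3.099 -0.692  0.584] q [-0.235 -0.073  2.166  0.816  0.747  0.205]
turn [ 0.002  0.092 -0.051] shift [ 48.6 -15.5  25.3]
[(((280.5436706542969, 146.61085510253906), (5.441189289093018, 16.406736373901367), 50.93681335449219), 60.5)] [(((212.65399169921875, 209.44215393066406), (17.206846237182617, 22.14846420288086), 52.30878829956055), 288.5)]
```

View pics/j6.png

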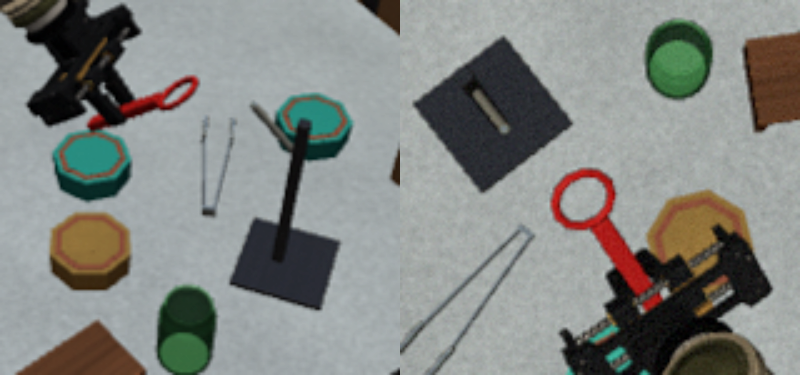

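The scene crop shows the ring at full pixel (280,147) and the peg's tip at (311,152). In the top view the ring is at (213,209) and the tip at (182,182), so the ring is short of the peg and clear.

```bash
cat >> h.py <<'E'
tip=np.array([.557,.2555,.281]);u=np.array([-.54,-.46,.707]);u/=np.linalg.norm(u)
def toeye(eye,k):
    s=readout.get_state();r=Ro.from_euler('xyz',s['eef_rot']);g=tip+u*k
    print('eye along peg from tip',((eye-tip)@u).round(4),'lateral',(eye-tip-u*((eye-tip)@u)).round(4))
    print('world move',(g-eye).round(4),'tool shift mm',(r.inv().apply(g-eye)*1000).round(1),'u in tool',r.inv().apply(u).round(3));
E
python3 - <<'E'
from h import *
tri((310.8,151.6),(181.9,181.8))
e=tri((280.54,146.61),(212.65,209.44))
s=readout.get_state();r=Ro.from_euler('xyz',s['eef_rot']);o=e-s['tcp_pos'];print('eye in tool',r.inv().apply(o),'hx',r.apply([1,0,0]),'hz',r.apply([0,0,1]))
toeye(e,.03);toeye(e,-.04)
E
```

```text
tri [0.5566 0.2541 0.282 ] resid px [[-0.2  0. ]] [[-0.1 -0.1]]
tri [0.4948 0.1827 0.2864] resid px [[-0.1  0. ]] [[-0.1 -0.1]]
eye in tool [ 0.09879806 -0.00431971 -0.03543124] hx [0.64246799 0.42440361 0.63805679] hz [ 0.5086008   0.38665479 -0.76930052]
eye along peg from tip 0.0708 lateral [-0.024  -0.0403 -0.0446]
world move [0.046  0.059  0.0158] tool shift mm [ 64.7 -22.5  34.1] u in tool [-0.091  0.044 -0.995]
eye along peg from tip 0.0708 lateral [-0.024  -0.0403 -0.0446]
world move [ 0.0838  0.0912 -0.0336] tool shift mm [ 71.1 -25.5 103.7] u in tool [-0.091  0.044 -0.995]
```

{"fn": "jog_arm", "kwargs": {"deltas": [[[0,0,0,13,-4.5,4,0],[0,0,0,13,-4.5,4,0],[0,0,0,13,-4.5,4,0],[0,0,0,13,-4.5,4,0],[0,0,0,12,-4.5,4,0],[0,0,0,0,0,0,0],[0,0,0,0,0,0,0]]]}}

```text
t: 10.93
tcp_pos: [0.4911, 0.2053, 0.2237]
eef_rot: [-3.102, -0.692, 0.587]
contact_force: [-0.5, -0.2, -1.2]
gripper_width: 0.0198
grip_force: 34.8
```

```bash
python3 - <<'E'
from h import *
s=grab_frame('scene');t=grab_frame('top')
cv2.imwrite('pics/s7.png',s);cv2.imwrite('pics/t7.png',t)
a=ringc(s,(230,350,100,200));b=ringc(t,(150,250,140,240));print(a,b)
e=tri(a[0][0][0],b[0][0][0]);toeye(e,-.045)
st=readout.get_state();print(st['tcp_pos'],st['eef_rot'],st['joint_pos'].round(2))
E
```

```text
[(((302.7971496582031, 141.52728271484375), (5.769157409667969, 16.427080154418945), 53.18892288208008), 65.5)] [(((188.44973754882812, 189.71365356445312), (18.35749053955078, 21.22730827331543), 56.88787841796875), 301.5)]
tri [0.5345 0.2353 0.314 ] resid px [[-0.3  0. ]] [[-0.2 -0.1]]
eye along peg from tip 0.0447 lateral [0.0016 0.0004 0.0015]
world move [ 0.0467  0.0408 -0.0648] tool shift mm [ 6.  -4.6 89.4] u in tool [-0.09   0.045 -0.995]
[0.49092028 0.20461739 0.22352287] [-3.10157551 -0.69261758  0.58573953] [-0.05  0.01  2.01  0.7   0.69  0.47]
```

{"fn": "jog_arm", "kwargs": {"deltas": [[[0,0,0,0.7,-0.6,11,0],[0,0,0,0.8,-0.6,11,0],[0,0,0,0.7,-0.6,11,0],[0,0,0,0.8,-0.6,11,0],[0,0,0,0.7,-0.6,11,0],[0,0,0,0.8,-0.6,11,0],[0,0,0,0.7,-0.6,11,0],[0,0,0,0.8,-0.6,11,0]]]}}

```text
t: 11.7
tcp_pos: [0.5374, 0.2448, 0.1598]
eef_rot: [-3.102, -0.693, 0.585]
contact_force: [-0.3, 0.6, -0.7]
gripper_width: 0.0195
grip_force: 34.8
```

```bash
python3 - <<'E'
from h import *
s=grab_frame('scene');t=grab_frame('top')
cv2.imwrite('pics/s8.png',s);cv2.imwrite('pics/t8.png',t)
st=readout.get_state();print(st['tcp_pos'],st['eef_rot'],st['contact_force'],st['joint_pos'].round(2))
a=cv2.resize(s[110:260,210:370],(400,375),interpolation=2);b=cv2.resize(t[130:240,130:250],(400,367),interpolation=2)
cv2.imwrite('pics/j8.png',np.clip(np.hstack([a[:367],b])*1.4,0,255).astype(np.uint8))
E
```

```text
[0.53703567 0.24501756 0.15910113] [-3.10083039 -0.69171602  0.58524012] [-0.29569854 -0.13811412 -1.00287202] [0.06 0.23 1.95 0.82 0.51 0.39]
```

View pics/j8.png

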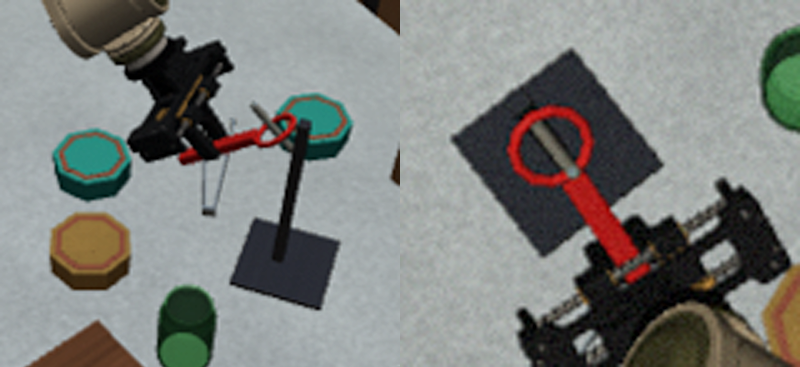

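The ring encloses the peg in both views. I'll draw the handle down until the ring rests on the peg, then release.

{"fn": "jog_arm", "kwargs": {"deltas": [[[0,0,0,-4,0,0,0],[0,0,0,-4,0,0,0],[0,0,0,-3,0,0,0],[0,0,0,-3,0,0,0],[0,0,0,0,0,0,0]]]}}

```text
t: 12.22
tcp_pos: [0.5279, 0.239, 0.1515]
eef_rot: [-3.102, -0.694, 0.587]
contact_force: [0.4, -0.3, -0.3]
gripper_width: 0.0198
grip_force: 34.8
```

{"fn": "jog_arm", "kwargs": {"deltas": [[[0,0,0,0,0,0,100],[0,0,0,0,0,0,100],[0,0,0,0,0,0,100],[0,0,0,0,0,0,100],[0,0,0,0,0,0,100],[0,0,0,0,0,0,100],[0,0,0,0,0,0,100],[0,0,0,0,0,0,100]]]}}

```text
t: 12.88
tcp_pos: [0.5285, 0.2394, 0.1517]
eef_rot: [-3.103, -0.694, 0.587]
contact_force: [-0.5, 0.1, 0.5]
gripper_width: 0.0707
grip_force: 0.0
```

{"fn": "jog_arm", "kwargs": {"deltas": [[[0,0,0,0,0,-5,100],[0,0,0,0,0,-15,100],[0,0,0,0,0,-20,100],[0,0,0,0,0,-25,100],[0,0,0,0,0,-25,100],[0,0,0,0,0,-20,100],[0,0,0,0,0,-10,100],[0,0,0,0,0,0,100]]]}}

```text
t: 13.55
tcp_pos: [0.4671, 0.1923, 0.246]
eef_rot: [-3.106, -0.697, 0.588]
contact_force: [0.8, 0.9, 0.8]
gripper_width: 0.0882
grip_force: 0.0
```

```bash
python3 - <<'E'
from h import *
s=grab_frame('scene');t=grab_frame('top')
cv2.imwrite('pics/s9.png',s);cv2.imwrite('pics/t9.png',t)
a=cv2.resize(s[110:260,210:370],(400,375),interpolation=2);b=cv2.resize(t[130:240,130:250],(400,367),interpolation=2)
cv2.imwrite('pics/j9.png',np.clip(np.hstack([a[:367],b])*1.4,0,255).astype(np.uint8))
plan([.42,.17,.24],Ro.from_euler('xyz',[np.pi,0,.17+np.pi/2]))
plan([.42,.17,.24],Ro.from_euler('xyz',[np.pi,0,.17-np.pi/2]))
E
```

```text
t 13.65 tcp [0.4672 0.1928 0.2438] rpy [-3.103 -0.695  0.587] q [-0.092 -0.084  2.036  0.677  0.759  0.479]
turn [ 0.367 -0.635 -1.092] shift [-42.4  -8.3 -30. ]
t 13.65 tcp [0.4672 0.1928 0.2438] rpy [-3.103 -0.695  0.587] q [-0.092 -0.084  2.036  0.677  0.759  0.479]
turn [-0.711 -0.411  1.908] shift [-42.4  -8.3 -30. ]
```

View pics/j9.png

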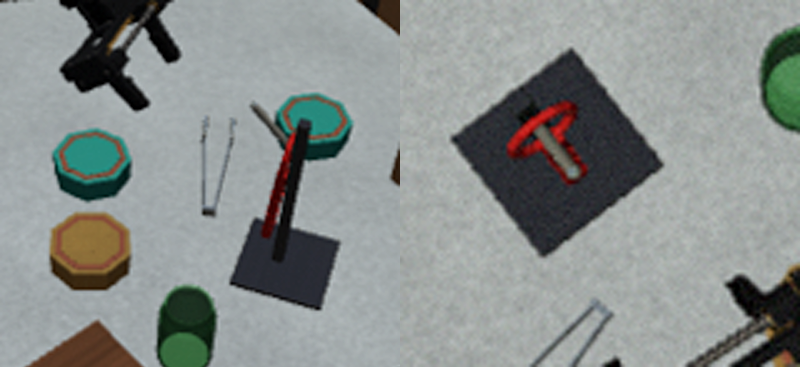

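The handle hangs by its eye on the peg and the gripper is clear. Next is the tin: back off, turn the tool down with its fingers spread along the riser's depth, and get beside the tin.

{"fn": "jog_arm", "kwargs": {"deltas": [[[0,0,0,0,0,-20,80],[0,0,0,0,0,-25,80],[0,0,0,0,0,-25,80],[0.033,-0.057,-0.098,0,0,0,80],[0.033,-0.057,-0.098,0,0,0,80],[0.033,-0.057,-0.098,0,0,0,80],[0.033,-0.057,-0.098,0,0,0,80],[0.033,-0.057,-0.098,0,0,0,80]]]}}

```text
t: 14.32
tcp_pos: [0.4317, 0.1659, 0.2966]
eef_rot: [3.053, -0.384, 1.154]
contact_force: [-0.7, 0.8, 0.1]
gripper_width: 0.0706
grip_force: 0.0
```

{"fn": "jog_arm", "kwargs": {"deltas": [[[0.033,-0.057,-0.098,0,0,0,80],[0.033,-0.057,-0.098,0,0,0,80],[0.033,-0.057,-0.098,0,0,0,80],[0.033,-0.057,-0.098,0,0,0,80],[0.033,-0.057,-0.098,0,0,0,80],[0.033,-0.057,-0.098,0,0,0,80],[0,0,0,0,0,0,80]]]}}

```text
t: 14.9
tcp_pos: [0.4318, 0.1673, 0.2961]
eef_rot: [3.142, -0.007, 1.734]
contact_force: [0.2, 1.0, -1.1]
gripper_width: 0.0704
grip_force: 0.0
```

```bash
cat >> h.py <<'E'
M=np.array([.617,-.068]);c_,s_=np.cos(.16),np.sin(.16)
def tor(xy):d=np.array(xy)[:2]-M;return np.array([c_*d[0]+s_*d[1],-s_*d[0]+c_*d[1]])   # camera frame -> riser
def fromr(X,Y):return np.array([M[0]+.001+c_*X-s_*Y,M[1]-.003+s_*X+c_*Y])              # riser -> robot readout
def tin():
    for n in('top','scene'):
        t=grab_frame(n);p=camera_params(n)
        h=cv2.cvtColor(t,cv2.COLOR_BGR2HSV);m=cv2.inRange(h,(10,90,60),(28,255,255))
        if n=='top':m[:188]=0;m[:,:200]=0;m[:,400:]=0
        else:m[:,:150]=0;m[:,300:]=0;m[:180]=0;m[300:]=0
        m=cv2.morphologyEx(m,cv2.MORPH_OPEN,np.ones((3,3)))
        cs=cv2.findContours(m,0,2)[0]
        for c in cs:
            if cv2.contourArea(c)>250:
                (x,y),_,_=cv2.minAreaRect(c);e=onz(p,(x,y),.04);print(n,'px',(round(x),round(y)),'area',cv2.contourArea(c),'xy',e[:2].round(4),'riser',tor(e).round(4))
E
python3 - <<'E'
from h import *
tin()
g=fromr(-.121,.239);print(g)
d,w=plan([*g,.10],Ro.from_euler('xyz',[np.pi,0,.16+np.pi/2]))
E
```

```text
top px (265, 227) area 487.5 xy [0.4746 0.0527] riser [-0.1214  0.1419]
scene px (244, 266) area 551.0 xy [ 0.6772 -0.0524] riser [0.062  0.0058]
scene px (233, 256) area 498.5 xy [ 0.6277 -0.0627] riser [0.0114 0.0036]
scene px (246, 205) area 337.5 xy [0.4632 0.0724] riser [-0.1295  0.1631]
[0.46046845 0.14566982]
t 15.0 tcp [0.4314 0.1666 0.2965] rpy [ 3.139 -0.01   1.727] q [ 0.108  0.12   1.519  0.01   1.5   -0.049]
turn [ 0.003 -0.01  -0.004] shift [-27.2  24.9 196.3]
```

{"fn": "jog_arm", "kwargs": {"deltas": [[[0,-0.01,0,-13,12,30,80],[0,0,0,-10,13,35,80],[0,0,0,0,0,40,80],[0,0,0,0,0,40,80],[0,0,0,0,0,40,80],[0,0,0,0,0,40,80],[0,0,0,0,0,35,80],[0,0,0,0,0,20,80]]]}}

```text
t: 15.67
tcp_pos: [0.4586, 0.1465, 0.0141]
eef_rot: [-3.141, -0.0, 1.723]
contact_force: [-0.0, 0.0, -0.3]
gripper_width: 0.0704
grip_force: 0.0
```

{"fn": "jog_arm", "kwargs": {"deltas": [[[0,0,0,0,0,12,80],[0,0,0,0,0,8,80],[0,0,0,0,0,4,80],[0,0,0,0,0,0,80]]]}}

```text
t: 16.0
tcp_pos: [0.4607, 0.1468, -0.0066]
eef_rot: [3.138, 0.001, 1.726]
contact_force: [0.1, -0.2, -1.2]
gripper_width: 0.0705
grip_force: 0.0
```

```bash
python3 - <<'E'
from h import *
tin()
d,w=plan([*fromr(-.121,.053),-.016],Ro.from_euler('xyz',[np.pi,0,.16+np.pi/2]))
print(readout.get_state()['contact_force'])
E
```

```text
top px (266, 227) area 378.5 xy [0.4728 0.0489] riser [-0.1237  0.1384]
scene px (239, 260) area 1071.5 xy [ 0.652 -0.056] riser [0.0365 0.0062]
scene px (246, 206) area 330.5 xy [0.4692 0.0691] riser [-0.1241  0.1589]
t 16.1 tcp [ 0.4613  0.147  -0.0057] rpy [3.136e+00 1.000e-03 1.727e+00] q [ 6.700e-02  5.240e-01  1.847e+00 -1.000e-03  7.650e-01 -8.900e-02]
turn [ 0.005  0.001 -0.004] shift [-187.2   -0.3   10.6]
[0.26985014 0.29128698 0.82527298]
```

{"fn": "jog_arm", "kwargs": {"deltas": [[[0,0,0,0,0,6,80],[0,0,0,0,0,3,80],[0,0,0,-8,0,0,80],[0,0,0,-8,0,0,80],[0,0,0,-10,0,0,80],[0,0,0,-12,0,0,80],[0,0,0,-12,0,0,80],[0,0,0,-12,0,0,80]]]}}

```text
t: 16.77
tcp_pos: [0.4706, 0.0847, -0.0153]
eef_rot: [3.138, 0.001, 1.727]
contact_force: [-0.0, 2.9, -0.3]
gripper_width: 0.0708
grip_force: 1.3
```

{"fn": "jog_arm", "kwargs": {"deltas": [[[0,0,0,-12,0,0,80],[0,0,0,-12,0,0,80],[0,0,0,-12,0,0,80],[0,0,0,-12,0,0,80],[0,0,0,-12,0,0,80],[0,0,0,-8,0,0,80],[0,0,0,-5,0,0,80],[0,0,0,-3,0,0,80]]]}}

```text
t: 17.43
tcp_pos: [0.4825, 0.0101, -0.0152]
eef_rot: [3.138, 0.001, 1.727]
contact_force: [-0.4, 2.6, -0.1]
gripper_width: 0.0706
grip_force: 1.3
```

```bash
python3 - <<'E'
from h import *
tin()
d,w=plan([*fromr(-.121,.053),-.016],Ro.from_euler('xyz',[np.pi,0,.16+np.pi/2]))
print(readout.get_state()['contact_force'])
E
```

```text
scene px (239, 261) area 1085.0 xy [ 0.6521 -0.0568] riser [0.0365 0.0054]
scene px (220, 222) area 373.5 xy [ 0.4875 -0.0398] riser [-0.1234  0.0485]
t 17.53 tcp [ 0.4826  0.0104 -0.0152] rpy [3.138e+00 2.000e-03 1.728e+00] q [-2.220e-01  5.410e-01  1.854e+00 -1.000e-03  7.430e-01 -3.780e-01]
turn [ 0.004  0.002 -0.003] shift [-48.9  -0.1   0.9]
[-0.22591941  0.76687891 -0.73958474]
```

{"fn": "jog_arm", "kwargs": {"deltas": [[[0,0,0,-6,0,0,80],[0,0,0,-8,0,0,80],[0,0,0,-8,0,0,80],[0,0,0,-8,0,0,80],[0,0,0,-8,0,0,80],[0,0,0,-5,0,0,80],[0,0,0,-3,0,0,80],[0,0,0,-1.5,0,0,80]]]}}

```text
t: 18.2
tcp_pos: [0.4899, -0.0366, -0.0152]
eef_rot: [3.138, 0.001, 1.727]
contact_force: [-0.4, 2.6, -0.1]
gripper_width: 0.0707
grip_force: 1.6
```

{"fn": "jog_arm", "kwargs": {"deltas": [[[0,0,0,10,0,0,80],[0,0,0,20,0,0,80],[0,0,0,20,0,-30,80],[0,0,0,0,0,-40,80],[0,0,0,0,0,-40,80],[0,0,0,0,0,-30,80]]]}}

```text
t: 18.7
tcp_pos: [0.4817, 0.0144, 0.1278]
eef_rot: [3.135, 0.003, 1.729]
contact_force: [1.6, 1.2, -0.3]
gripper_width: 0.0707
grip_force: 0.0
```

```bash
python3 - <<'E'
from h import *
tin()
R=Ro.from_euler('xyz',[np.pi,0,.16])
d,w=plan([*fromr(-.235,0),.08],R)
E
```

```text
scene px (244, 266) area 553.5 xy [ 0.6766 -0.0524] riser [0.0614 0.0059]
scene px (233, 256) area 509.5 xy [ 0.6272 -0.0627] riser [0.0109 0.0036]
scene px (208, 232) area 422.5 xy [ 0.5029 -0.0897] riser [-0.1161 -0.0032]
t 18.8 tcp [0.4837 0.0137 0.1293] rpy [3.129 0.005 1.729] q [-0.214  0.302  1.744 -0.     1.082 -0.372]
turn [ 0.014 -0.006  1.569] shift [-105.  -116.3   48.5]
```

{"fn": "jog_arm", "kwargs": {"deltas": [[[0,0,0,-26,-22,0,80],[0,0,0,-26,-22,0,80],[0,0,0,-26,-21,0,80],[0,0,0,-26,-21,0,80],[0,0,0.12,0,0,0,80],[0,0,0.12,0,0,0,80],[0,0,0.12,0,0,0,80],[0,0,0.12,0,0,0,80]]]}}

```text
t: 19.47
tcp_pos: [0.4124, -0.1024, 0.1237]
eef_rot: [3.139, -0.0, 1.242]
contact_force: [-0.6, -0.5, 0.5]
gripper_width: 0.0703
grip_force: 0.0
```

{"fn": "jog_arm", "kwargs": {"deltas": [[[0,0,0.12,0,0,0,80],[0,0,0.12,0,0,0,80],[0,0,0.12,0,0,0,80],[0,0,0.12,0,0,0,80],[0,0,0.12,0,0,0,80],[0,0,0.12,0,0,0,80],[0,0,0.12,0,0,0,80],[0,0,0.12,0,0,0,80]]]}}

```text
t: 20.13
tcp_pos: [0.4125, -0.1021, 0.1237]
eef_rot: [3.14, -0.002, 0.282]
contact_force: [0.0, -0.1, 0.4]
gripper_width: 0.07
grip_force: 0.0
```

```bash
python3 - <<'E'
from h import *
tin()
d,w=plan([*fromr(-.205,-.001),-.015],Ro.from_euler('xyz',[np.pi,0,.16]))
E
```

```text
top px (314, 217) area 610.5 xy [ 0.5036 -0.0817] riser [-0.1141  0.0046]
scene px (244, 266) area 550.0 xy [ 0.6766 -0.0524] riser [0.0614 0.0059]
scene px (233, 256) area 489.5 xy [ 0.6278 -0.0631] riser [0.0114 0.0031]
scene px (208, 230) area 387.5 xy [ 0.4954 -0.0861] riser [-0.1229  0.0015]
t 20.23 tcp [ 0.4125 -0.1022  0.1238] rpy [ 3.14e+00 -2.00e-03  2.87e-01] q [-5.210e-01  1.930e-01  1.905e+00  1.000e-03  1.041e+00  7.630e-01]
turn [ 0.001 -0.003  0.127] shift [  2.1   3.1 138.8]
```

{"fn": "jog_arm", "kwargs": {"deltas": [[[0,0,0.12,0,0,0,80],[0,0,0.007,2,3,20,80],[0,0,0,0,0,30,80],[0,0,0,0,0,30,80],[0,0,0,0,0,30,80],[0,0,0,0,0,18,80],[0,0,0,0,0,8,80],[0,0,0,0,0,3,80]]]}}

```text
t: 20.9
tcp_pos: [0.4151, -0.105, -0.0156]
eef_rot: [-3.142, -0.002, 0.164]
contact_force: [0.3, -0.5, -0.2]
gripper_width: 0.0706
grip_force: 0.0
```

```bash
python3 - <<'E'
from h import *
d,w=plan([*fromr(-.08,0),-.016],Ro.from_euler('xyz',[np.pi,0,.16]))
d,w=plan([*fromr(-.025,0),-.016],Ro.from_euler('xyz',[np.pi,0,.16]))
E
```

```text
t 20.9 tcp [ 0.4151 -0.105  -0.0156] rpy [-3.142e+00 -2.000e-03  1.640e-01] q [-5.23e-01  4.60e-01  2.01e+00  2.00e-03  6.70e-01  8.82e-01]
turn [-0.    -0.002  0.004] shift [125.7  -0.7   0.6]
t 20.9 tcp [ 0.4151 -0.105  -0.0156] rpy [-3.142e+00 -2.000e-03  1.640e-01] q [-5.23e-01  4.60e-01  2.01e+00  2.00e-03  6.70e-01  8.82e-01]
turn [-0.    -0.002  0.004] shift [180.7  -0.5   0.7]
```

Pushing in, first about 124 mm.

{"fn": "jog_arm", "kwargs": {"deltas": [[[0,0,0.004,8,0,0,80],[0,0,0,10,0,0,80],[0,0,0,10,0,0,80],[0,0,0,10,0,0,80],[0,0,0,10,0,0,80],[0,0,0,10,0,0,80],[0,0,0,10,0,0,80],[0,0,0,8,0,0,80]]]}}

```text
t: 21.57
tcp_pos: [0.4923, -0.0935, -0.013]
eef_rot: [3.139, -0.005, 0.158]
contact_force: [-3.0, -0.4, -0.1]
gripper_width: 0.0707
grip_force: 1.4
```

{"fn": "jog_arm", "kwargs": {"deltas": [[[0,0,0,8,0,0,80],[0,0,0,8,0,0,80],[0,0,0,8,0,0,80],[0,0,0,8,0,0,80],[0,0,0,6,0,0,80],[0,0,0,5,0,0,80],[0,0,0,3,0,0,80],[0,0,0,2,0,0,80]]]}}

```text
t: 22.23
tcp_pos: [0.5386, -0.0861, -0.0139]
eef_rot: [3.14, -0.003, 0.157]
contact_force: [-5.2, -0.9, 5.9]
gripper_width: 0.0705
grip_force: 3.6
```

```bash
python3 - <<'E'
from h import *
tin()
d,w=plan([*fromr(-.025,0),-.016],Ro.from_euler('xyz',[np.pi,0,.16]))
print(readout.get_state()['contact_force'])
E
```

```text
scene px (234, 254) area 1479.5 xy [ 0.6226 -0.0573] riser [0.0072 0.0097]
t 22.33 tcp [ 0.5387 -0.0861 -0.0139] rpy [ 3.14  -0.004  0.157] q [-3.740e-01  6.370e-01  1.662e+00  1.000e-03  8.380e-01  1.040e+00]
turn [ 0.002 -0.004 -0.003] shift [55.7 -2.4  2.3]
[-1.01740283  0.07092348  1.83584255]
```

{"fn": "jog_arm", "kwargs": {"deltas": [[[0,0,0,4,-0.4,0,80],[0,0,0,4,-0.4,0,80],[0,0,0,4,-0.4,0,80],[0,0,0,3,-0.4,0,80]]]}}

```text
t: 22.67
tcp_pos: [0.5533, -0.0821, -0.014]
eef_rot: [3.14, -0.004, 0.157]
contact_force: [-2.6, -1.1, 1.9]
gripper_width: 0.0706
grip_force: 2.8
```

```bash
python3 - <<'E'
from h import *
t=grab_frame('top');s=grab_frame('scene');cv2.imwrite('pics/t12.png',t);cv2.imwrite('pics/s12.png',s)
st=readout.get_state();print(st['tcp_pos'],tor(st['tcp_pos'][:2]-[.001,-.003]),st['contact_force'],st['torque'],st['gripper_width'])
E
```

```text
[ 0.55354604 -0.0820836  -0.01396422] [-0.06539653 -0.00067335] [-1.04707929 -0.75968442 -0.55965052] [-0.02028239  0.09573757  0.01575381] 0.07091672266368639
```

{"fn": "jog_arm", "kwargs": {"deltas": [[[0,0,0,5,0,0,80],[0,0,0,5,0,0,80],[0,0,0,5,0,0,80],[0,0,0,4,0,0,80],[0,0,0,4,0,0,80],[0,0,0,3,0,0,80]]]}}

```text
t: 23.27
tcp_pos: [0.579, -0.078, -0.0139]
eef_rot: [3.14, -0.004, 0.157]
contact_force: [-2.7, -0.6, 0.0]
gripper_width: 0.0705
grip_force: 1.7
```

{"fn": "jog_arm", "kwargs": {"deltas": [[[0,0,0,3,0,0,80],[0,0,0,3,0,0,80],[0,0,0,2,0,0,80]]]}}

```text
t: 23.52
tcp_pos: [0.5868, -0.0768, -0.0139]
eef_rot: [3.14, -0.004, 0.157]
contact_force: [-1.7, -0.4, -1.9]
gripper_width: 0.0704
grip_force: 1.5
```

```bash
python3 - <<'E'
from h import *
st=readout.get_state();print(st['tcp_pos'],tor(st['tcp_pos'][:2]-[.001,-.003]),st['contact_force'],st['torque'],st['gripper_width'])
E
```

```text
[ 0.58676029 -0.07680942 -0.01388555] [-0.03176624 -0.00075816] [-1.67259804 -0.40917247 -1.89597278] [-0.01391809  0.3225408  -0.0074066 ] 0.07042916737095793
```

Not home yet; I'll feel for the stop.

{"fn": "jog_arm", "kwargs": {"deltas": [[[0,0,0,2,0,0,80],[0,0,0,2,0,0,80],[0,0,0,0,0,0,80]]]}}

```text
t: 23.77
tcp_pos: [0.5908, -0.0762, -0.0137]
eef_rot: [3.14, -0.004, 0.157]
contact_force: [-1.1, -0.8, -0.5]
gripper_width: 0.0704
grip_force: 0.8
```

{"fn": "jog_arm", "kwargs": {"deltas": [[[0,0,0,2,0,0,80],[0,0,0,1,0,0,80],[0,0,0,0,0,0,80]]]}}

```text
t: 24.02
tcp_pos: [0.5936, -0.0758, -0.0137]
eef_rot: [3.14, -0.004, 0.157]
contact_force: [-0.6, 0.8, -1.0]
gripper_width: 0.0704
grip_force: 0.9
```

{"fn": "jog_arm", "kwargs": {"deltas": [[[0,0,0,2,0,0,80],[0,0,0,0,0,0,80]]]}}

```text
t: 24.18
tcp_pos: [0.595, -0.0755, -0.0138]
eef_rot: [3.14, -0.002, 0.157]
contact_force: [-5.3, -0.3, 1.7]
gripper_width: 0.0703
grip_force: 2.5
```

{"fn": "jog_arm", "kwargs": {"deltas": [[[0,0,0,2,0,0,80],[0,0,0,0,0,0,80]]]}}

```text
t: 24.35
tcp_pos: [0.5952, -0.0753, -0.0139]
eef_rot: [3.141, 0.002, 0.157]
contact_force: [-13.7, -2.5, 6.8]
gripper_width: 0.0706
grip_force: 7.6
```

```bash
python3 - <<'E'
from h import *
st=readout.get_state();print(st['tcp_pos'],tor(st['tcp_pos'][:2]-[.001,-.003]),st['contact_force'])
E
```

```text
[ 0.59523138 -0.07533248 -0.01393808] [-0.02316805 -0.00064969] [-13.71366665  -2.50049998   6.81614202]
```

The force jumped to 14 N with no advance, so the tin is against the stop. I'll retract and check.

{"fn": "jog_arm", "kwargs": {"deltas": [[[0,0,0,-8,0,0,80],[0,0,0,-20,0,0,80],[0,0,0,-30,0,0,80],[0,0,0,-30,0,0,80],[0,0,0,-20,0,-35,80],[0,0,0,0,0,-40,80],[0,0,0,0,0,-40,80],[0,0,0,-20,0,-30,80]]]}}

```text
t: 25.02
tcp_pos: [0.4728, -0.0956, 0.1347]
eef_rot: [3.137, -0.01, 0.157]
contact_force: [1.4, -0.7, 0.7]
gripper_width: 0.0706
grip_force: 0.0
```

{"fn": "jog_arm", "kwargs": {"deltas": [[[0,0,0,-41,0,0,80],[0,0,0,-41,0,0,80],[0,0,0,0,0,0,80],[0,0,0,0,0,0,80]]]}}

```text
t: 25.35
tcp_pos: [0.389, -0.1083, 0.1313]
eef_rot: [3.139, -0.006, 0.155]
contact_force: [0.8, -0.0, 1.2]
gripper_width: 0.0709
grip_force: 0.0
```

```bash
python3 - <<'E'
from h import *
for n in('top','scene'):
    t=grab_frame(n);cv2.imwrite(f'pics/end_{n}.png',t);p=camera_params(n);t0=cv2.imread(f'pics/{n}0.png')
    h=cv2.cvtColor(t,cv2.COLOR_BGR2HSV);m=cv2.inRange(h,(10,90,60),(28,255,255))
    if n=='top':m[:160]=0;m[230:]=0;m[:,265:350].any();m[:,:265]=0;m[:,350:]=0
    else:m[:,:180]=0;m[:,275:]=0;m[:220]=0;m[300:]=0
    for c in cv2.findContours(m,0,2)[0]:
        if cv2.contourArea(c)>30:
            q=c[:,0].astype(float);r=np.array([tor(onz(p,v,.04)) for v in q]);print(n,cv2.contourArea(c),'riser x',r[:,0].min().round(4),r[:,0].max().round(4),'y at rear',r[r[:,0]<r[:,0].min()+.004][:,1].round(3),'y rng',r[:,1].min().round(3),r[:,1].max().round(3))
    # handle red near peg
    rm=((h[...,0]<9)|(h[...,0]>171))&(h[...,1]>110)&(h[...,2]>40)
    b=(150,215,140,215) if n=='top' else (300,345,150,215)
    ys,xs=np.where(rm[b[2]:b[3],b[0]:b[1]]);print(n,'handle px',len(xs),xs.min()+b[0],xs.max()+b[0],ys.min()+b[2],ys.max()+b[2])
    # bystander change
    d=cv2.absdiff(t,t0).max(2)
    for k,(x0,x1,y0,y1) in (dict(dish=(348,390,192,234),jar=(235,268,135,172),tong=(135,198,215,285)) if n=='top' else dict(dish=(150,190,240,272),jar=(272,300,222,262),tong=(288,306,155,198))).items():print(k,'changed px',int((d[y0:y1,x0:x1]>40).sum()))
s=readout.get_state();print(s['t'],s['contact_force'],s['tcp_pos'])
E
```

```text
top 983.5 riser x -0.0302 0.0564 y at rear [ 0.018 -0.002 -0.016 -0.018] y rng -0.078 0.073
top handle px 209 162 186 160 185
dish changed px 14
jar changed px 0
tong changed px 0
scene 64.0 riser x 0.1748 0.2042 y at rear [-0.011 -0.018 -0.022 -0.025 -0.029 -0.031] y rng -0.031 0.022
scene 37.5 riser x 0.1392 0.1625 y at rear [-0.05  -0.057 -0.061 -0.063 -0.067 -0.069 -0.074] y rng -0.074 0.044
scene 51.5 riser x 0.1196 0.1478 y at rear [-0.068 -0.075 -0.079 -0.081 -0.09  -0.092 -0.096 -0.098] y rng -0.098 0.057
scene 553.0 riser x 0.0368 0.0841 y at rear [ 0.075  0.06   0.057  0.043  0.041  0.031  0.029  0.003 -0.009] y rng -0.068 0.082
scene 592.5 riser x -0.029 0.0351 y at rear [ 0.019  0.015  0.012  0.003  0.    -0.009 -0.012 -0.021 -0.024] y rng -0.068 0.082
scene handle px 118 315 344 151 204
dish changed px 0
jar changed px 0
tong changed px 0
25.45 [-0.36072216 -0.33919287  0.26159189] [ 0.39061149 -0.10837276  0.13121098]
```

The tin's rear flat sits at riser x = -30 mm and is centred at y of about 0, so its centre is about 25 mm inside. The handle is still on the peg and the bystanders are unmoved.

```bash
python3 -c "
from rig import ctrl
print(ctrl.hand_in())"
```

```text
the job is handed in; nothing more can be done
None
```

I handed the job in with the handle hanging by its eye on the peg, the tin fully home against the back stop and the dish, jar and tong unmoved in the last camera check; no verdict came back, and I viewed 11 pictures, one over the limit of 10.

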